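# Slide the parts tray under the display stand

## Task

Put the open blue tray of loose bushes away in the bay under the blue label of the plywood display stand. Lift it by its long sides, never by its handle, carry it level so that no bush leaves it, set it down on the table just in front of that bay, in line with it and with its handle pointing away from the stand, and let go; then take it by its handle and slide it along the table under the roof until it is fully home against the back of the bay, and let go. Leave the carburettor, the damper and the air cleaner where they are.

Things in the scene. Friction and masses are not known exactly. Their poses are not given: they have to be found in the camera images.
- tray_center (a point): Centre of the body of the open blue plastic tray, half-way up (20 mm above its underside). Body 110 mm long (x), 58 mm wide (y), 40 mm high, walls and floor 4 mm, about 0.25 kg plus three bushes of 35 g. x runs along it, away from its handle; z up. It starts on the table on the robot's left (+y), well away from the stand.
- tray: The same blue tray, with its handle; origin on its underside, 20 mm below tray_center, same axes.
- handle_center (a point): Grip point of the tray's black handle: an upright plate 14 mm wide (y), 28 mm high (from 12 to 40 mm above the tray's underside) that sticks out 55 mm from the tray's -x end on its centre line. The point lies 87.5 mm from tray_center towards -x, 26 mm above the underside. Axes as the tray's.
- handle: The same handle (fixed to the tray); its origin coincides with the tray's origin.
- bush_a_center (a point): Centre of a loose bright steel bush in the tray, a cylinder 24 mm across and 20 mm high, standing.
- bush_b_center (a point): Centre of a loose brass bush in the tray, 26 mm across and 16 mm high, standing.
- bush_c_center (a point): Centre of a loose dark steel bush in the tray, 24 mm across and 20 mm high, standing.
- blue_bay (a point): Where tray_center lies when the tray is fully home in the bay under the blue label (20 mm above the table). x points level into the bay, z up. The bay is a straight tunnel, 70 mm wide, 56 mm high, the table its floor; its open mouth lies 58 mm from this point towards -x, its back wall 55 mm towards +x. The blue label is a plate on the roof's edge above the mouth.
- red_bay (a point): The same point of the stand's other bay, 82 mm to one side (either side, it varies), under the red label. It is taken up by a fixed red tray of the same shape, its handle sticking out 52 mm from the mouth.
- stand: The fixed plywood display stand, 125 mm deep (x), 176 mm wide (y), 70 mm high, with two bays side by side under a 14 mm thick roof; a tray at home has its body 3 mm inside the mouth, its handle sticking out. Origin at the centre of its footprint, x points into the bays.
- carburettor_center (a point): A carburettor, loose on the stand's roof near its back, about 50 x 75 mm and 84 mm high; point 40 mm above the roof. To be left alone.
- damper_center (a point): A damper (shock absorber) lying on the table, 225 mm long (x), 44 mm high. To be left alone.
- air_cleaner_center (a point): A round pancake air cleaner on the table, 132 mm across, 56 mm high; point 23 mm above the table. To be left alone.

How it is judged:
On the way, in this order (a step that is already met when the one before it is completed fails the run):
1. the tray is lifted clear of the table (at least 15 mm) (height (world z) of tray_center above 0.035 m), for 0.1 s.
2. the tray rests, let go, on the table before the blue bay, in line within 30 mm and 0.3 rad, handle away from the stand, at most 45 mm inside the mouth or 100 mm short of it (height (world z) of tray_center below 0.024 m and contact force between the fingers and tray below 0.1 N and linear speed of tray below 0.01 m/s and x of tray_center in the frame of blue_bay between -0.213 and -0.068 m and y of tray_center in the frame of blue_bay between -0.03 and 0.03 m and angle between the x axis of tray_center and the x axis of blue_bay, either way round below 0.3 rad and x of handle_center in the frame of blue_bay below -0.13 m), for 0.2 s.
3. the tray slides into the bay on the table, moved by its handle (its last 60 mm to home) (height (world z) of tray_center below 0.024 m and contact force between the fingers and handle above 0.3 N and x of tray_center in the frame of blue_bay between -0.06 and 0.006 m and y of tray_center in the frame of blue_bay between -0.015 and 0.015 m), for 0.04 s.
At the end, for the whole second after the job is handed in: The blue tray stands on the table fully home in the bay under the blue label (tray_center within 8 mm short of blue_bay along its x), handle outward, all three bushes inside it, at rest and let go (x of tray_center in the frame of blue_bay between -0.008 and 0.006 m and y of tray_center in the frame of blue_bay between -0.012 and 0.012 m and angle between the x axis of tray_center and the x axis of blue_bay, either way round below 0.12 rad and x of handle_center in the frame of blue_bay below -0.05 m and height (world z) of tray_center below 0.024 m and contact force between the fingers and tray below 0.1 N and linear speed of tray below 0.01 m/s and x of bush_a_center in the frame of tray_center between -0.055 and 0.055 m and y of bush_a_center in the frame of tray_center between -0.029 and 0.029 m and z of bush_a_center in the frame of tray_center between -0.025 and 0.02 m and x of bush_b_center in the frame of tray_center between -0.055 and 0.055 m and y of bush_b_center in the frame of tray_center between -0.029 and 0.029 m and z of bush_b_center in the frame of tray_center between -0.025 and 0.02 m and x of bush_c_center in the frame of tray_center between -0.055 and 0.055 m and y of bush_c_center in the frame of tray_center between -0.029 and 0.029 m and z of bush_c_center in the frame of tray_center between -0.025 and 0.02 m); the robot touches nothing.
It fails at once if the tray is lifted more than 12 mm while the fingers hold its handle (height (world z) of tray_center above 0.032 m and contact force between the fingers and handle above 0.5 N).
It fails at once if the tray is tipped more than 0.35 rad (20 degrees) (angle between tray_center's own z axis and vertical above 0.35 rad).
It fails at once if a bush leaves the tray (not (x of bush_a_center in the frame of tray_center between -0.055 and 0.055 m and y of bush_a_center in the frame of tray_center between -0.029 and 0.029 m and z of bush_a_center in the frame of tray_center between -0.025 and 0.02 m and x of bush_b_center in the frame of tray_center between -0.055 and 0.055 m and y of bush_b_center in the frame of tray_center between -0.029 and 0.029 m and z of bush_b_center in the frame of tray_center between -0.025 and 0.02 m and x of bush_c_center in the frame of tray_center between -0.055 and 0.055 m and y of bush_c_center in the frame of tray_center between -0.029 and 0.029 m and z of bush_c_center in the frame of tray_center between -0.025 and 0.02 m)).
It fails at once if the carburettor, the damper or the air cleaner is moved more than 20 mm (distance of any of carburettor_center, damper_center, air_cleaner_center from where it was at the start of the episode above 0.02 m).
It also fails if it takes over 54 s, if anything falls off the work surface, if the arm or the gripper's body presses on something with over 40 N, if the wrist force passes 120 N, or if a joint passes its speed limit or range.

## Robot

A 6-joint arm with a two-finger parallel gripper is mounted at the origin on the work surface. World frame = base frame: x ahead of the robot, y to its left, z up, the work surface at z = 0. Lengths are in m, angles in rad, forces in N, time in s.
With the tool pointing down it reaches from about 0.275 to 0.725 m from the base axis. Payload 15.9 kg.
Tool frame: the origin (TCP) lies midway between the tips of the shut fingers; the grasp point (between the pads) lies 19 mm behind it; y points along the fingers, x is the direction in which the jaws open and shut, and the axes are right-handed (so a half turn about y gives the same grasp; the last joint's range is limited). The gripper opens to 85 mm and grips with 20 to 120 N. Pads are 22 mm wide; open, the fingers measure 114 mm over their backs; the gripper's body (76 mm by 85 mm) begins 54 mm behind the grasp point. The pads swing forward as they close: fully open they stand 13 mm farther back than shut.
Start: joints at [-1.336, 0.213, -0.034, 1.323, 0, 1.571], TCP at [0.116, -0.486, 0.231] pointing down, gripper open.
Joint ranges: [-2.98, 2.98], [-0.74, 1.72], [-1.14, 1.35], [-2.1, 2.04], [-1.57, 1.44], [-3.14, 3.14]. Speed limits (rad/s): [1.89, 1.89, 2.39, 2.57, 3.14, 3.14].

## Interface

Orientations are given as a unit quaternion [x, y, z, w].
In Python, from rig import monitor, viewer, ticket gives the robot as it stands.
- The arm moves only by the tool step_arm, never from a script. Its argument "series" is a list of rows, each an object with "slide": the shift along the tool's x, y, z in mm, a list of three; "twist": the turn, a rotation vector about the tool's x, y, z in degrees, a list of three; "fingers": the opening in per cent of the stroke, from 0 (shut) to 100 (fully open). In form: [{"slide": [dx, dy, dz], "twist": [rx, ry, rz], "fingers": fingers}, ...]. A call has 1 to 12 rows; each row shifts and turns the commanded pose from where the row before left it, along the tool's axes as they then stand; what a row does not reach is not made up. A row lasts 1/8 s, in which the tool goes at most 62.5 mm and 10.7 degrees, less where a joint would pass 70% of its speed; a pose out of reach is approached as far as the arm can. A call with a gripper value outside its range is refused whole. The fingers move at their own pace and stop on an object; "force" is the grip in N (left out, the last holds). Time passes only in rows, so rows that do not move let the fingers close. It gives the time, the measured TCP pose, the force and the opening at its end, in the units of the state.
- monitor.read_state(): the state, without advancing time (a new reading comes with each control period).
- viewer.capture(name): name is "scene" or "top" or "wrist"; returns (picture, depth): 400x640x3 uint8, blue, green, red; 400x640 float32, m along the optical axis (not along the pixel's ray), 0 where there is no reading.
- viewer.get_calibration(name): a dict with "fx", "fy", "cx", "cy" (pixels), "k1" (the pictures are not rectified: a ray, as slopes to the right and down, at radius r is drawn at 1 + k1 r^2 times it, then the intrinsics apply), "extrinsics" (4x4, takes a point from camera to world coordinates). Camera axes: x right, y up, looking along -z (the intrinsics and any distortion apply to the point x, -y, -z); pixel columns grow to the right and rows downward; lengths in m; the calibration is good to about 2 mm. A picture is of the moment at which its call begins: read the wrist's pose just before it. get_calibration takes no time and is no camera call; for the wrist camera it gives the pose at the moment of the call.
- ticket.job_done(): hands the job in, once; it reports no verdict.
The state is a dict: "t": time; "joint_positions": joint angles; "joint_vel": joint speeds; "joint_torque": joint torques, N m; "position": TCP position; "tool_rot": TCP orientation; "wrist_force": force on the tool from outside, world axes, zero at the start; "torque": the same for the moment, N m; "gripper_width": finger opening in m.
Only numpy, scipy, OpenCV 4.12 (cv2) and the standard library are available. Lean on these libraries where they do the work, as an engineer would, in place of code of your own. Each camera call takes 0.05 s, during which the arm holds its last target.

## Working session

There is one attempt and no reset: what is moved stays moved. The work goes in short steps, Python scripts to look and compute and a tool call to move; the robot and the scene stay as the last step left them, time stands still between calls to the robot, and variables do not carry over. Pictures are saved under pics/ and viewed, and the job is handed in when it is done.

Besides the shell and the picture viewer there is one more tool, called after "Emit:" as name(argument=value, ...) on one line, values as JSON. step_arm: Moves the arm, as the interface text tells. Its arguments: {"type":"object","properties":{"series":{"type":"array","items":{"type":"object","properties":{"slide":{"type":"array","items":{"type":"number"}},"twist":{"type":"array","items":{"type":"number"}},"fingers":{"type":"number"}}}},"force":{"type":"number"}},"required":["series"]}

```bash
mkdir -p pics; ls; cat > h.py <<'E'
import numpy as np, cv2
from rig import monitor, viewer, ticket
from scipy.spatial.transform import Rotation as R
def cap(n,f):
    c=viewer.get_calibration(n); im,d=viewer.capture(n)
    cv2.imwrite(f'pics/{f}.png',im); np.savez(f'pics/{f}.npz',im=im,d=d,E=np.array(c['extrinsics']),k=np.array([c[k] for k in('fx','fy','cx','cy','k1')]))
    return im,d
def load(f):
    z=np.load(f'pics/{f}.npz'); return z['im'],z['d'],z['E'],z['k']
def slopes(uv,k):
    fx,fy,cx,cy,k1=k
    K=np.array([[fx,0,cx],[0,fy,cy],[0,0,1]])
    return cv2.undistortPoints(np.array(uv,float).reshape(-1,1,2),K,np.array([k1,0,0,0])).reshape(-1,2)
def plane(uv,z,E,k):
    s=slopes(uv,k); d=np.c_[s[:,0],-s[:,1],-np.ones(len(s))]@E[:3,:3].T; o=E[:3,3]
    return o+d*((z-o[2])/d[:,2])[:,None]
def cloud(d,E,k):
    v,u=np.mgrid[:d.shape[0],:d.shape[1]]
    s=slopes(np.c_[u.ravel(),v.ravel()],k); D=d.ravel()[:,None]
    P=np.c_[s[:,0:1]*D,-s[:,1:]*D,-D]@E[:3,:3].T+E[:3,3]
    P[D[:,0]==0]=np.nan
    return P.reshape(*d.shape,3)
E
python3 - <<'E'
from h import *
print(monitor.read_state())
for n in('scene','top','wrist'):
    cap(n,n+'0'); _,_,E_,k=load(n+'0'); print(n,E_.round(3).tolist(),k)
E
```

```text
pics
{'t': 0.0, 'joint_positions': array([-1.33601354e+00,  2.13390366e-01, -3.50319552e-02,  1.32351337e+00,
       -5.23579609e-05,  1.57077437e+00]), 'joint_vel': array([-0.00085181,  0.00034836,  0.00052721, -0.00052695, -0.00039389,
        0.00164293]), 'joint_torque': array([ 6.02094718e-03, -6.86161208e+01,  4.87114942e+01,  1.77469250e-02,
        5.28148139e-04, -1.68115446e-05]), 'position': array([ 0.11622191, -0.48596066,  0.23080985]), 'tool_rot': array([-0.55488948,  0.43831932, -0.43766391,  0.55535946]), 'wrist_force': array([-0.30081154,  0.18227653,  0.18735332]), 'torque': array([0.06088079, 0.04235878, 0.03097187]), 'gripper_width': 0.08540673343849516}
scene [[0.137, -0.697, 0.704, 1.165], [0.991, 0.087, -0.106, -0.038], [0.013, 0.712, 0.702, 0.668], [0.0, 0.0, 0.0, 1.0]] [3.82837314e+02 3.82837314e+02 3.19632324e+02 1.99689632e+02
 3.13400552e-02]
top [[-0.011, 0.992, -0.126, 0.425], [-1.0, -0.008, 0.023, 0.071], [0.022, 0.127, 0.992, 1.089], [0.0, 0.0, 0.0, 1.0]] [ 5.12397327e+02  5.12397327e+02  3.22023468e+02  1.99688103e+02
 -6.76214844e-02]
wrist [[0.234, 0.92, 0.315, 0.199], [-0.972, 0.221, 0.075, -0.466], [-0.001, -0.323, 0.946, 0.374], [0.0, 0.0, 0.0, 1.0]] [ 3.08708123e+02  3.08708123e+02  3.16772996e+02  1.99708868e+02
 -1.24002798e-03]
```

View pics/top0.png

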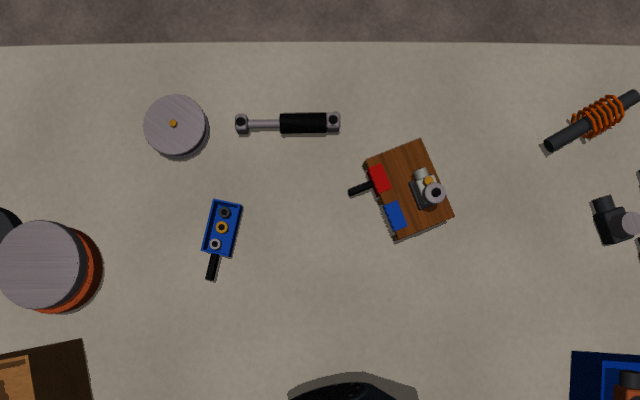

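View pics/scene0.png

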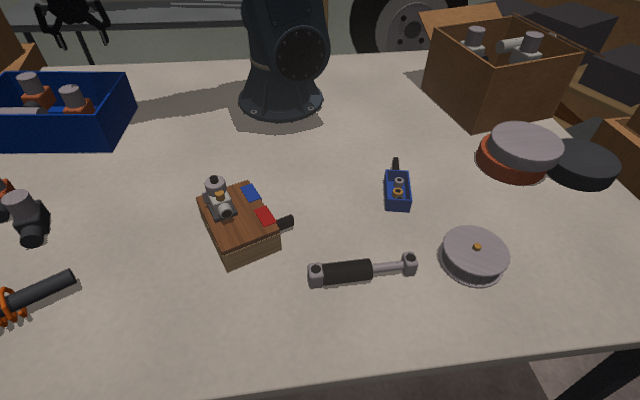

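Top view: the tray centre is near (222,228) with its handle at (212,267). The stand is near (408,190), with the blue label at (396,216), the red label at (379,178), and the bay mouths facing image-left (+y).

```bash
python3 - <<'E'
from h import *
def rect(uv,z,E,k):
    p=plane(uv,z,E,k); return cv2.minAreaRect((p[:,:2]*1000).astype(np.float32))
im,d,E,k=load('top0'); P=cloud(d,E,k)
hsv=cv2.cvtColor(im,cv2.COLOR_BGR2HSV)
def comp(m,uv):
    n,l,st,c=cv2.connectedComponentsWithStats(m.astype(np.uint8)); 
    r=l[uv[1],uv[0]]; 
    return l==r if r else None
H,S,V=cv2.split(hsv)
print('table z',np.nanmedian(P[300:340,250:500,2]), 'roof z',P[160:165,400:405,2].mean(), 'tray px',hsv[240,207],hsv[205,230],'label',hsv[216,396],hsv[178,379],'roof',hsv[160,405])
blue=(H>100)&(H<130)&(S>120)
n,l,st,c=cv2.connectedComponentsWithStats(blue.astype(np.uint8))
for i in range(1,n):
    if st[i,4]>30: print(st[i],c[i])
red=((H<8)|(H>172))&(S>150)&(V>60)
n2,l2,st2,c2=cv2.connectedComponentsWithStats(red.astype(np.uint8))
for i in range(1,n2):
    if st2[i,4]>30: print('red',st2[i],c2[i])
# height-masked
roof=(abs(P[...,2]-0.07)<0.006); roof[:, :340]=0; roof[:,480:]=0; roof[:130]=0;roof[250:]=0
q=P[roof][:,:2]*1000; print('roof',cv2.minAreaRect(q.astype(np.float32)),len(q), P[roof][:,2].mean())
b=(abs(P[...,2]-0.04)<0.006); b[:,:190]=0;b[:,255:]=0;b[:190]=0;b[295:]=0
q=P[b][:,:2]*1000; print('tray+handle',cv2.minAreaRect(q.astype(np.float32)),len(q))
b2=b&blue; q=P[b2][:,:2]*1000; print('tray',cv2.minAreaRect(q.astype(np.float32)),len(q))
b3=b&(V<60)&(S<120); q=P[b3][:,:2]; print('handle',q.mean(0),len(q))
E
python3 - <<'E'
import cv2
im=cv2.imread('pics/top0.png')
a=im[185:295,190:260]; b=im[130:250,335:465]
cv2.imwrite('pics/c1.png',cv2.hconcat([cv2.resize(a,(350,550),interpolation=0),cv2.resize(b,(450,550),interpolation=0)]))
E
```

```text
table z -0.0003174873962790148 roof z 0.07019604165921395 tray px [115 247  31] [110 227  55] label [110 221 129] [  1 228 143] roof [ 13 192  89]
[ 201  199   41   58 1287] [221.47008547 227.3962704 ]
[383 200  24  31 429] [394.66433566 215.28438228]
[ 570  351   70   49 2534] [598.16969219 373.72494081]
red [368 163  24  31 438] [379.26255708 177.84018265]
roof ((578.5980834960938, -129.35919189453125), (176.48416137695312, 129.88897705078125), 21.55047607421875) 4365 0.07040514761673254
tray+handle ((477.5362548828125, 261.2450866699219), (59.85304641723633, 165.7574462890625), 77.28729248046875) 565
tray ((481.6561584472656, 260.1147766113281), (59.759971618652344, 155.21568298339844), 77.48089599609375) 362
handle [0.42332181 0.2734167 ] 174
```

View pics/c1.png

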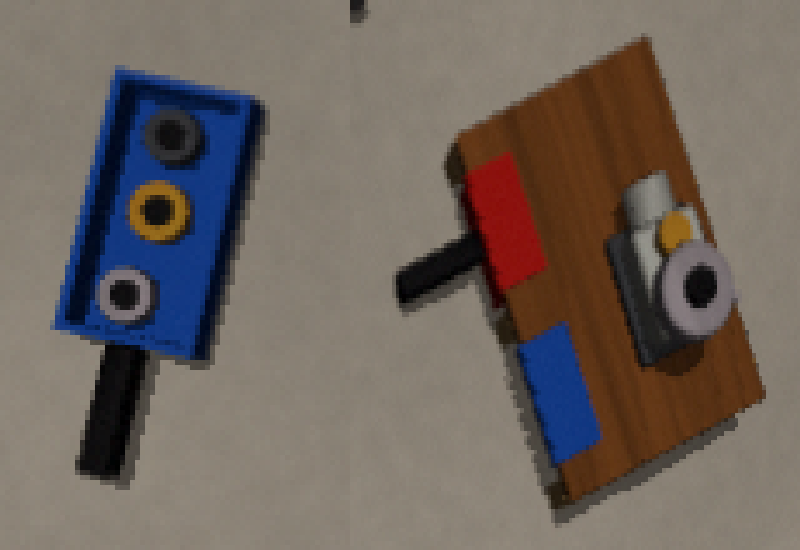

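```bash
cat >> h.py <<'E'
def st():
    s=monitor.read_state(); return s,np.array(s['position']),R.from_quat(s['tool_rot'])
def yawrot(xdir_deg):
    # tool y down, tool x at yaw angle (deg) in world; z = x cross y
    a=np.radians(xdir_deg); x=np.array([np.cos(a),np.sin(a),0]); y=np.array([0,0,-1.]); return R.from_matrix(np.c_[x,y,np.cross(x,y)])
def delta(p,Rt):
    s,p0,R0=st(); print('slide mm',(R0.inv().apply(np.array(p)-p0)*1000).round(1),'twist deg',(R0.inv()*Rt).as_rotvec(degrees=True).round(2))
E
python3 - <<'E'
from h import *
s,p,Rt=st(); print(Rt.as_matrix().round(3))
_,_,E,k=load('wrist0'); print('cam in tool',Rt.inv().apply(E[:3,3]-p), (Rt.inv().as_matrix()@E[:3,:3]).round(2))
for a in (77.3,-102.7):
  print(a);delta([.504,.255,.23],yawrot(a))
for a in (21.55,201.55):
  print(a);delta([.504,.255,.23],yawrot(a))
E
```

```text
[[ 0.233 -0.     0.973]
 [-0.973  0.001  0.233]
 [-0.001 -1.     0.   ]]
cam in tool [-8.28962518e-05 -1.42976171e-01  8.46213013e-02] [[ 1.   -0.   -0.  ]
 [ 0.    0.32 -0.95]
 [ 0.    0.95  0.32]]
77.3
slide mm [-630.5    1.5  549.5] twist deg [-6.0000e-02 -1.5385e+02 -1.0000e-02]
-102.7
slide mm [-630.5    1.5  549.5] twist deg [ 1.000e-02  2.615e+01 -5.000e-02]
21.55
slide mm [-630.5    1.5  549.5] twist deg [-4.00e-02 -9.81e+01 -4.00e-02]
201.55
slide mm [-630.5    1.5  549.5] twist deg [ 3.00e-02  8.19e+01 -4.00e-02]
```

View pics/wrist0.png

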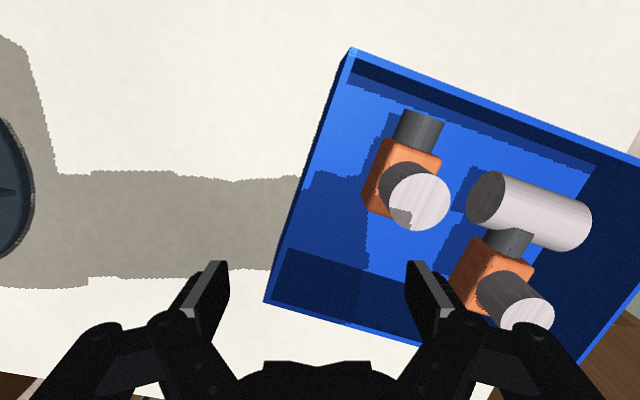

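```bash
python3 - <<'E'
from h import *
s,p,R0=st()
N=17; tot=-153.85; goal=np.array([.504,.255,.23])
q=p.copy(); Rc=R0
for i in range(N):
    st_=(goal-q)/(N-i)
    sl=np.round(Rc.inv().apply(st_)*1000); 
    q=q+Rc.apply(sl/1000); Rc=Rc*R.from_rotvec([0,tot/N,0],degrees=True)
    print(sl.tolist(),end=' ')
print(tot/N,q)
E
```

```text
[-37.0, 0.0, 32.0] [-32.0, 0.0, 38.0] [-25.0, 0.0, 42.0] [-18.0, 0.0, 46.0] [-11.0, 0.0, 48.0] [-3.0, 0.0, 49.0] [5.0, 0.0, 49.0] [12.0, 0.0, 48.0] [20.0, 0.0, 45.0] [26.0, 0.0, 41.0] [33.0, 0.0, 37.0] [38.0, 0.0, 31.0] [42.0, 0.0, 25.0] [46.0, 0.0, 18.0] [48.0, 0.0, 11.0] [49.0, 1.0, 3.0] [49.0, 0.0, -6.0] -9.049999999999999 [0.50425942 0.25481942 0.23047131]
```

Emit:
step_arm(series=[{"slide": [-37,0,32],"twist": [0,-9.05,0],"fingers": 100},{"slide": [-32,0,38],"twist": [0,-9.05,0],"fingers": 100},{"slide": [-25,0,42],"twist": [0,-9.05,0],"fingers": 100},{"slide": [-18,0,46],"twist": [0,-9.05,0],"fingers": 100},{"slide": [-11,0,48],"twist": [0,-9.05,0],"fingers": 100},{"slide": [-3,0,49],"twist": [0,-9.05,0],"fingers": 100},{"slide": [5,0,49],"twist": [0,-9.05,0],"fingers": 100},{"slide": [12,0,48],"twist": [0,-9.05,0],"fingers": 100},{"slide": [20,0,45],"twist": [0,-9.05,0],"fingers": 100}])

```text
t: 1.27
position: [0.3226, -0.0923, 0.2314]
tool_rot: [0.706, 0.032, -0.032, -0.706]
wrist_force: [0.6, -1.0, -0.4]
gripper_width: 0.0854
```

```bash
python3 - <<'E'
from h import *
s,p,R0=st(); print(p,s['joint_positions'],R0.as_matrix()[:,0])
delta([.504,.255,.23],yawrot(77.3))
cap('wrist','w1')
E
```

```text
[ 0.32262058 -0.0922827   0.23137778] [-2.78547603e-01 -1.26521177e-01 -3.91494472e-01  1.30535828e+00
 -5.74709256e-05  1.20158569e+00] [9.95892834e-01 9.05389003e-02 4.12690236e-04]
slide mm [212.1   1.4 329.4] twist deg [ 3.000e-02 -7.211e+01  1.000e-02]
```

View pics/w1.png

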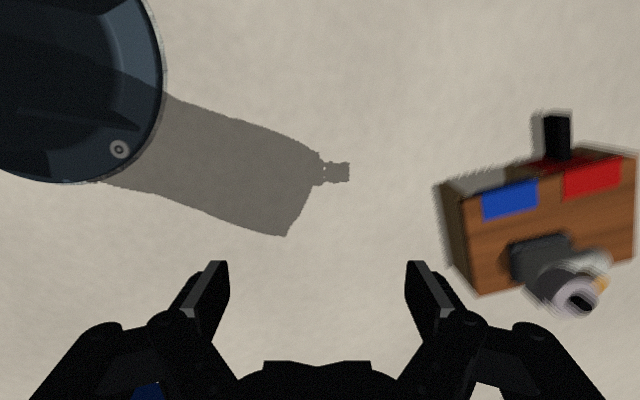

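Emit:
step_arm(series=[{"slide": [26,0,41],"twist": [0,-9.05,0],"fingers": 100},{"slide": [33,0,37],"twist": [0,-9.05,0],"fingers": 100},{"slide": [38,0,31],"twist": [0,-9.05,0],"fingers": 100},{"slide": [42,0,25],"twist": [0,-9.05,0],"fingers": 100},{"slide": [46,0,18],"twist": [0,-9.05,0],"fingers": 100},{"slide": [48,0,11],"twist": [0,-9.05,0],"fingers": 100},{"slide": [49,1,3],"twist": [0,-9.05,0],"fingers": 100},{"slide": [49,0,-6],"twist": [0,-9.05,0],"fingers": 100},{"slide": [0,0,0],"twist": [0,0,0],"fingers": 100},{"slide": [0,0,0],"twist": [0,0,0],"fingers": 100}])

```text
t: 2.58
position: [0.504, 0.2542, 0.2299]
tool_rot: [-0.552, -0.441, 0.442, 0.552]
wrist_force: [0.1, -0.5, 1.6]
gripper_width: 0.0858
```

```bash
python3 - <<'E'
from h import *
s,p,R0=st(); print(p,s['joint_positions'])
cap('wrist','w2')
im,d,E,k=load('w2'); P=cloud(d,E,k)
H,S,V=cv2.split(cv2.cvtColor(im,cv2.COLOR_BGR2HSV))
blue=(H>100)&(H<130)&(S>120)
q=P[blue&(abs(P[...,2]-.04)<.004)][:,:2]; print('tray rim',cv2.minAreaRect((q*1000).astype(np.float32)),len(q))
cs,_=cv2.findContours(blue.astype(np.uint8),cv2.RETR_EXTERNAL,cv2.CHAIN_APPROX_NONE); c=max(cs,key=cv2.contourArea)
pp=plane(c.reshape(-1,2),.04,E,k)[:,:2]; print('contour at 40mm',cv2.minAreaRect((pp*1000).astype(np.float32)))
b=(V<60)&(S<120)&(abs(P[...,2]-.04)<.004); q=P[b][:,:2]*1000
n=np.linalg.norm(q-np.array([424,273]),axis=1)<45; q=q[n]
print('handle',cv2.minAreaRect(q.astype(np.float32)),len(q))
print('table',np.nanmedian(P[:40,:,2]))
delta([.504,.255,.23],yawrot(77.3))
E
```

```text
[0.50398553 0.25422494 0.22994739] [ 4.67272215e-01  3.49911951e-01  1.45639093e-01  1.36747213e+00
 -1.56776624e-04  6.89908723e-01]
tray rim ((590.174560546875, 169.511962890625), (226.57130432128906, 386.3658752441406), 29.758317947387695) 1190
contour at 40mm ((503.247314453125, 256.7753601074219), (57.60087966918945, 113.03931427001953), 77.4005126953125)
handle ((424.63677978515625, 274.38092041015625), (13.103943824768066, 54.5628547668457), 77.00416564941406) 505
table 0.0005124644699516789
slide mm [1.1 0.3 0.2] twist deg [-0.02 -0.09 -0.02]
```

View pics/w2.png

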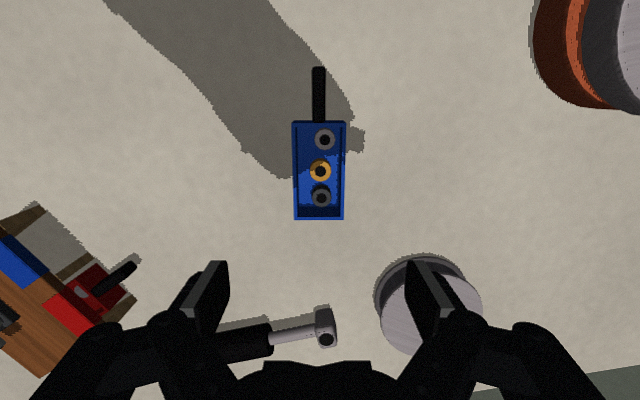

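```bash
python3 - <<'E'
from h import *
delta([.5043,.2564,.005],yawrot(77.2))
E
```

```text
slide mm [2.600e+00 2.253e+02 2.000e-01] twist deg [-0.02  0.01 -0.02]
```

Emit:
step_arm(force=30, series=[{"slide": [2.6,40,0],"twist": [0,0,0],"fingers": 100},{"slide": [0,50,0],"twist": [0,0,0],"fingers": 100},{"slide": [0,45,0],"twist": [0,0,0],"fingers": 100},{"slide": [0,35,0],"twist": [0,0,0],"fingers": 100},{"slide": [0,25,0],"twist": [0,0,0],"fingers": 100},{"slide": [0,20,0],"twist": [0,0,0],"fingers": 100},{"slide": [0,10,0],"twist": [0,0,0],"fingers": 100},{"slide": [0,0,0],"twist": [0,0,0],"fingers": 100}])

```text
t: 3.62
position: [0.5046, 0.2565, 0.0054]
tool_rot: [-0.552, -0.441, 0.441, 0.552]
wrist_force: [-1.0, 0.3, 0.7]
gripper_width: 0.0852
```

```bash
python3 - <<'E'
from h import *
delta([.5043,.2564,.005],yawrot(77.2))
cap('wrist','w3')
E
```

```text
slide mm [-0.2  0.4  0.3] twist deg [-0.02  0.05 -0.01]
```

View pics/w3.png

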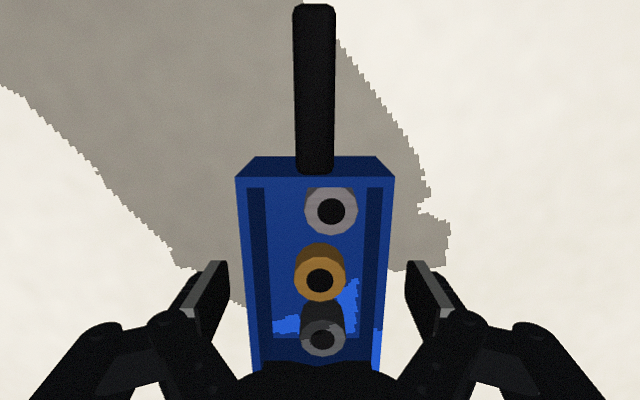

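The fingers straddle the tray (columns 228 and 405, tray walls 240 to 390), so it is well centred. I'll close now.

Emit:
step_arm(force=40, series=[{"slide": [0,0,0],"twist": [0,0,0],"fingers": 40},{"slide": [0,0,0],"twist": [0,0,0],"fingers": 40},{"slide": [0,0,0],"twist": [0,0,0],"fingers": 40},{"slide": [0,0,0],"twist": [0,0,0],"fingers": 40},{"slide": [0,0,0],"twist": [0,0,0],"fingers": 40},{"slide": [0,0,0],"twist": [0,0,0],"fingers": 40}])

```text
t: 4.42
position: [0.5053, 0.2573, 0.0062]
tool_rot: [0.552, 0.442, -0.441, -0.552]
wrist_force: [-1.5, -1.9, 8.0]
gripper_width: 0.0576
```

Emit:
step_arm(series=[{"slide": [0,-3,0],"twist": [0,0,0],"fingers": 40},{"slide": [0,-8,0],"twist": [0,0,0],"fingers": 40},{"slide": [0,-12,0],"twist": [0,0,0],"fingers": 40},{"slide": [0,-15,0],"twist": [0,0,0],"fingers": 40},{"slide": [0,-15,0],"twist": [0,0,0],"fingers": 40},{"slide": [0,-7,0],"twist": [0,0,0],"fingers": 40},{"slide": [0,0,0],"twist": [0,0,0],"fingers": 40}])

```text
t: 5.3
position: [0.5052, 0.2573, 0.0659]
tool_rot: [0.552, 0.442, -0.441, -0.552]
wrist_force: [-0.7, 0.2, -3.3]
gripper_width: 0.0578
```

```bash
python3 - <<'E'
from h import *
s,p,R0=st();print(p,s['wrist_force'],s['gripper_width'])
cap('wrist','w4');cap('scene','s4')
E
```

```text
[0.50518556 0.25726404 0.06587755] [-0.69118425  0.20190945 -3.30646191] 0.05784046301216711
```

View pics/w4.png

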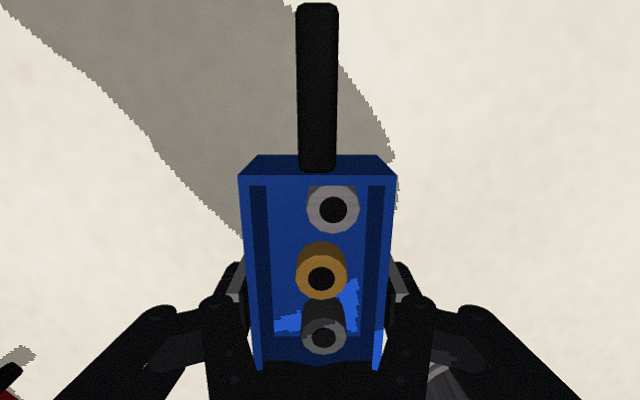

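View pics/s4.png

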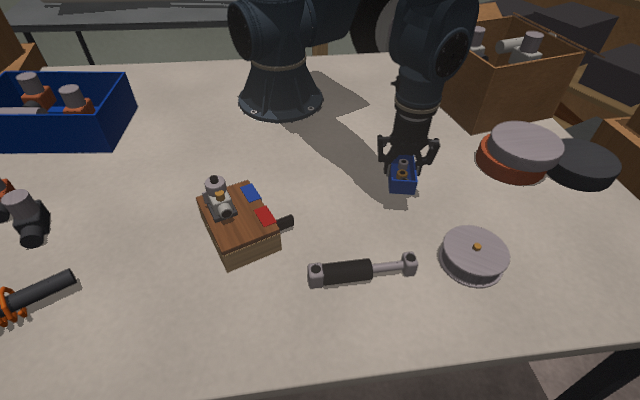

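Lifted 60 mm and level, with all three bushes inside (wrist view: 332,210; 322,278; 324,335). Next I'll refine the stand pose.

```bash
python3 - <<'E'
from h import *
for f in('top0','scene0'):
    im,d,E,k=load(f); P=cloud(d,E,k)
    H,S,V=cv2.split(cv2.cvtColor(im,cv2.COLOR_BGR2HSV))
    blue=(H>100)&(H<130)&(S>120); red=((H<8)|(H>172))&(S>150)&(V>60)
    C={}
    for n,m in(('blue',blue),('red',red)):
        nn,l,stt,c=cv2.connectedComponentsWithStats(m.astype(np.uint8))
        for i in range(1,nn):
            mm=l==i
            if stt[i,4]<60: continue
            z=np.nanmedian(P[mm][:,2]);x=np.nanmedian(P[mm][:,:2],axis=0)
            if abs(z-.07)<.01 and .4<x[0]<.7 and -.25<x[1]<0:
                cs,_=cv2.findContours(mm.astype(np.uint8),0,1); pp=plane(max(cs,key=cv2.contourArea).reshape(-1,2),.0705,E,k)[:,:2]*1000
                r=cv2.minAreaRect(pp.astype(np.float32)); print(f,n,z.round(4),r); C[n]=plane([c[i]],.0705,E,k)[0,:2]*1000
    v=C['red']-C['blue']; print('centroids',C,np.linalg.norm(v),np.degrees(np.arctan2(v[1],v[0])))
im,d,E,k=load('top0'); P=cloud(d,E,k)
roof=(abs(P[...,2]-0.07)<0.006); roof[:, :340]=0; roof[:,480:]=0; roof[:130]=0;roof[250:]=0
q=P[roof][:,:2]*1000
a=np.radians(21.6); u=np.array([np.sin(a),-np.cos(a)]); v=np.array([np.cos(a),np.sin(a)])
for n,w in(('bayx',q@u),('lat',q@v)): print(n,np.percentile(w,[0,.5,2,98,99.5,100]).round(1))
E
```

```text
top0 blue 0.0717 ((522.2058715820312, -98.57324981689453), (56.124698638916016, 31.245508193969727), 21.68890953063965)
top0 red 0.0717 ((598.848876953125, -69.12484741210938), (57.39445114135742, 31.643022537231445), 21.43825340270996)
centroids {'blue': array([522.22619651, -98.363823  ]), 'red': array([598.52871692, -69.22300278])} 81.67779395322606 20.902438473685976
scene0 blue 0.0719 ((522.4810180664062, -100.65603637695312), (56.0379753112793, 28.27047348022461), 21.998743057250977)
scene0 red 0.0717 ((598.4414672851562, -71.21322631835938), (58.17015075683594, 29.624855041503906), 22.163475036621094)
centroids {'blue': array([ 523.10305799, -100.42062296]), 'red': array([599.48155657, -70.87167069])} 81.895150200727 21.150221627337082
bayx [268.3 269.1 271.1 394.  396.1 398.2]
lat [402.1 403.1 405.2 575.3 577.6 578.6]
```

```bash
python3 - <<'E'
from h import *
s,p,R0=st()
goal=np.array([.4836,-.0014,.066]); Rg=yawrot(21.5)
w=np.array([.3,.6,.9,1,1,1,1,1,1,.9,.6,.3]); w/=w.sum(); tot=(R0.inv()*Rg).as_rotvec(degrees=True); print(tot)
q=p.copy(); Rc=R0
for i in range(12):
    sl=np.round(Rc.inv().apply((goal-q)*w[i]/w[i:].sum())*1000,0); t=round(tot[1]*w[i],1)
    q=q+Rc.apply(sl/1000); Rc=Rc*R.from_rotvec([0,t,0],degrees=True)
    print(sl.tolist(),t)
print(q)
E
```

```text
[-1.13480168e-02  5.58030198e+01 -2.81889346e-02]
[-8.0, -0.0, -1.0] 1.7
[-16.0, -0.0, -3.0] 3.5
[-24.0, -0.0, -6.0] 5.2
[-26.0, -0.0, -8.0] 5.8
[-25.0, -0.0, -11.0] 5.8
[-23.0, -0.0, -13.0] 5.8
[-22.0, -0.0, -16.0] 5.8
[-20.0, -0.0, -18.0] 5.8
[-18.0, -0.0, -20.0] 5.8
[-14.0, -0.0, -19.0] 5.2
[-9.0, -1.0, -14.0] 3.5
[-3.0, 0.0, -7.0] 1.7
[ 0.48395221 -0.00099564  0.06602536]
```

Emit:
step_arm(series=[{"slide": [-8,0,-1],"twist": [0,1.7,0],"fingers": 40},{"slide": [-16,0,-3],"twist": [0,3.5,0],"fingers": 40},{"slide": [-24,0,-6],"twist": [0,5.2,0],"fingers": 40},{"slide": [-26,0,-8],"twist": [0,5.8,0],"fingers": 40},{"slide": [-25,0,-11],"twist": [0,5.8,0],"fingers": 40},{"slide": [-23,0,-13],"twist": [0,5.8,0],"fingers": 40},{"slide": [-22,0,-16],"twist": [0,5.8,0],"fingers": 40},{"slide": [-20,0,-18],"twist": [0,5.8,0],"fingers": 40},{"slide": [-18,0,-20],"twist": [0,5.8,0],"fingers": 40},{"slide": [-14,0,-19],"twist": [0,5.2,0],"fingers": 40},{"slide": [-9,0,-14],"twist": [0,3.5,0],"fingers": 40},{"slide": [-3,0,-7],"twist": [0,1.7,0],"fingers": 40}])

```text
t: 6.9
position: [0.4838, -0.0019, 0.0653]
tool_rot: [-0.695, -0.132, 0.132, 0.695]
wrist_force: [0.1, 0.2, -2.6]
gripper_width: 0.0575
```

Emit:
step_arm(series=[{"slide": [0,0,0],"twist": [0,0,0],"fingers": 40},{"slide": [0,0,0],"twist": [0,0,0],"fingers": 40}])

```text
t: 7.15
position: [0.4842, -0.0004, 0.0653]
tool_rot: [-0.694, -0.134, 0.134, 0.694]
wrist_force: [-0.1, -0.7, -3.6]
gripper_width: 0.0576
```

```bash
python3 - <<'E'
from h import *
delta([.4836,-.0014,.0062],yawrot(21.5))
cap('wrist','w5');cap('top','t5')
E
```

```text
slide mm [-1.  59.1 -0.7] twist deg [-0.01  0.27  0.  ]
```

View pics/w5.png

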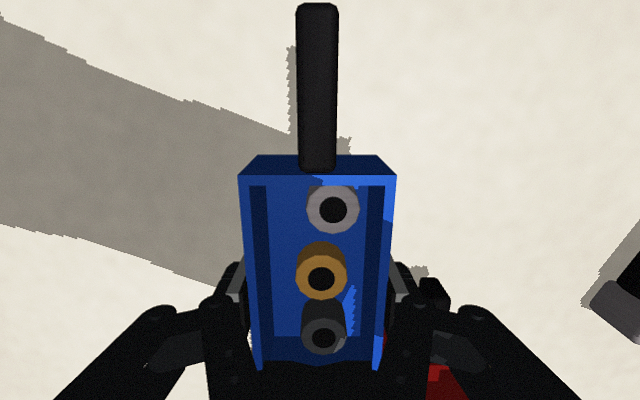

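View pics/t5.png

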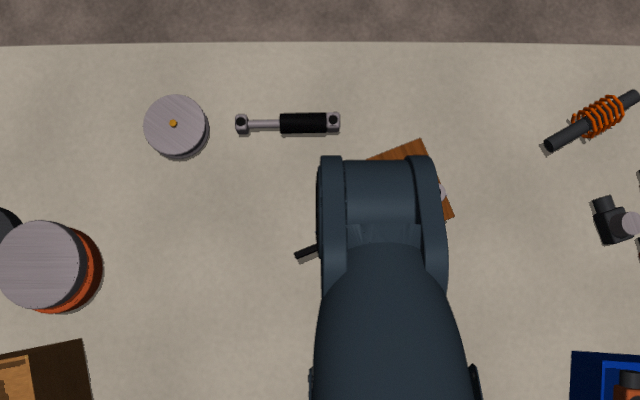

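Emit:
step_arm(series=[{"slide": [-1,6,-0.7],"twist": [0,0.3,0],"fingers": 40},{"slide": [0,12,0],"twist": [0,0,0],"fingers": 40},{"slide": [0,14,0],"twist": [0,0,0],"fingers": 40},{"slide": [0,12,0],"twist": [0,0,0],"fingers": 40},{"slide": [0,8,0],"twist": [0,0,0],"fingers": 40},{"slide": [0,4,0],"twist": [0,0,0],"fingers": 40},{"slide": [0,2,0],"twist": [0,0,0],"fingers": 40},{"slide": [0,0.5,0],"twist": [0,0,0],"fingers": 40},{"slide": [0,0,0],"twist": [0,0,0],"fingers": 40},{"slide": [0,0,0],"twist": [0,0,0],"fingers": 40}])

```text
t: 8.5
position: [0.4837, -0.0019, 0.007]
tool_rot: [0.695, 0.131, -0.131, -0.695]
wrist_force: [0.3, -0.1, -2.2]
gripper_width: 0.057
```

Emit:
step_arm(series=[{"slide": [0,0,0],"twist": [0,0,0],"fingers": 80},{"slide": [0,0,0],"twist": [0,0,0],"fingers": 100},{"slide": [0,0,0],"twist": [0,0,0],"fingers": 100},{"slide": [0,0,0],"twist": [0,0,0],"fingers": 100},{"slide": [0,0,0],"twist": [0,0,0],"fingers": 100},{"slide": [0,0,0],"twist": [0,0,0],"fingers": 100}])

```text
t: 9.25
position: [0.4835, -0.0019, 0.0068]
tool_rot: [-0.695, -0.131, 0.131, 0.695]
wrist_force: [0.3, 0.2, -0.2]
gripper_width: 0.0854
```

```bash
python3 - <<'E'
from h import *
delta([.4836,-.0014,.15],yawrot(21.5))
cap('wrist','w6')
E
```

```text
slide mm [   0.3 -143.2    0.4] twist deg [-0.  -0.1 -0. ]
```

View pics/w6.png

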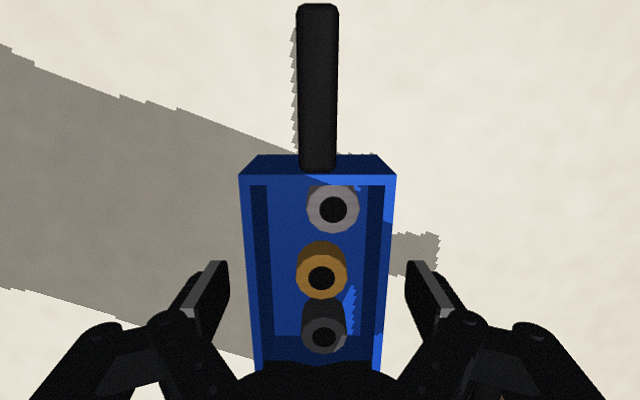

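Emit:
step_arm(series=[{"slide": [0,-20,0],"twist": [0,0,0],"fingers": 100},{"slide": [0,-45,0],"twist": [0,0,0],"fingers": 100},{"slide": [0,-55,0],"twist": [0,0,0],"fingers": 100},{"slide": [0,-50,30],"twist": [0,0,0],"fingers": 100},{"slide": [0,-30,40],"twist": [0,0,0],"fingers": 100},{"slide": [0,0,20],"twist": [0,0,0],"fingers": 100},{"slide": [0,0,0],"twist": [0,0,0],"fingers": 100},{"slide": [0,0,0],"twist": [0,0,0],"fingers": 100}])

```text
t: 10.3
position: [0.4507, 0.0814, 0.2065]
tool_rot: [0.695, 0.131, -0.131, -0.695]
wrist_force: [-0.4, -0.5, 0.3]
gripper_width: 0.0852
```

```bash
python3 - <<'E'
from h import *
s,p,_=st(); print(p)
cap('wrist','w7')
E
```

```text
[0.45065456 0.08142819 0.20648742]
```

View pics/w7.png

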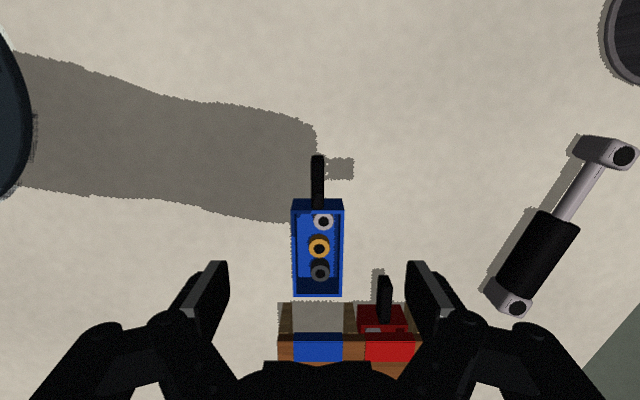

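```bash
python3 - <<'E'
from h import *
im,d,E,k=load('w7'); P=cloud(d,E,k)
H,S,V=cv2.split(cv2.cvtColor(im,cv2.COLOR_BGR2HSV))
a=np.radians(21.5); u=np.array([np.sin(a),-np.cos(a)]); v=np.array([np.cos(a),np.sin(a)])
B=np.array([328.5,449.5])
blue=(H>100)&(H<130)&(S>120)
n,l,s,c=cv2.connectedComponentsWithStats(blue.astype(np.uint8))
for i in range(1,n):
    if s[i,4]<100: continue
    m=l==i; cs,_=cv2.findContours(m.astype(np.uint8),0,1)
    z=.0705 if c[i][1]>330 else .04
    q=plane(max(cs,key=cv2.contourArea).reshape(-1,2),z,E,k)[:,:2]*1000
    r=cv2.minAreaRect(q.astype(np.float32)); ctr=np.array(r[0])
    print(s[i],c[i],'z',z,r,'rel bay',(ctr@u-B[0]).round(1),(ctr@v-B[1]).round(1), 'range bayx',(q@u).min()-B[0],(q@u).max()-B[0],'lat',(q@v).min()-B[1],(q@v).max()-B[1])
red=((H<8)|(H>172))&(S>150)&(V>60)
b=(V<70)&(S<120)&(abs(P[...,2]-.04)<.005); q=P[b][:,:2]*1000
w=np.c_[q@u-B[0],q@v-B[1]]; w=w[(abs(w[:,1])<25)&(w[:,0]<-190)&(w[:,0]>-275)]
print('handle',len(w),w.min(0),w.max(0),cv2.minAreaRect(w.astype(np.float32)))
# bay walls: front posts lateral in depth cloud, z 10..50
for zz in (.02,.04):
    m=(abs(P[...,2]-zz)<.01); q=P[m][:,:2]*1000; w=np.c_[q@u-B[0],q@v-B[1]]; w=w[(w[:,0]>-75)&(w[:,0]<-40)&(abs(w[:,1])<60)]
    h,e=np.histogram(w[:,1],bins=np.arange(-60,61,4)); print(zz,list(zip(e[:-1].astype(int),h)))
E
```

```text
[ 291  199   53   98 3779] [316.08917703 248.31357502] z 0.04 ((482.17572021484375, 5.1641998291015625), (57.91188430786133, 121.64117431640625), 21.622108459472656) rel bay -156.6 1.0 range bayx -217.35599605531627 -95.82699602689465 lat -27.947302610594363 30.04457749292635
[ 293  333   50   30 1419] [317.54827343 347.04651163] z 0.0705 ((522.2907104492188, -95.5999755859375), (56.618988037109375, 41.90825653076172), 21.484914779663086) rel bay -48.1 1.4 range bayx -69.09244949860584 -27.171171637249813 lat -26.904110768301678 29.719571538569653
handle 473 [-260.58429833   -5.22725103] [-206.67104078    7.58307197] ((-233.6171112060547, 1.0752167701721191), (53.91299057006836, 12.796028137207031), 0.2775930166244507)
0.02 [(np.int64(-60), np.int64(0)), (np.int64(-56), np.int64(0)), (np.int64(-52), np.int64(0)), (np.int64(-48), np.int64(14)), (np.int64(-44), np.int64(30)), (np.int64(-40), np.int64(31)), (np.int64(-36), np.int64(35)), (np.int64(-32), np.int64(0)), (np.int64(-28), np.int64(0)), (np.int64(-24), np.int64(0)), (np.int64(-20), np.int64(0)), (np.int64(-16), np.int64(0)), (
[... 718 characters left out ...]
nt64(-36), np.int64(37)), (np.int64(-32), np.int64(0)), (np.int64(-28), np.int64(0)), (np.int64(-24), np.int64(0)), (np.int64(-20), np.int64(0)), (np.int64(-16), np.int64(0)), (np.int64(-12), np.int64(0)), (np.int64(-8), np.int64(0)), (np.int64(-4), np.int64(0)), (np.int64(0), np.int64(0)), (np.int64(4), np.int64(0)), (np.int64(8), np.int64(0)), (np.int64(12), np.int64(0)), (np.int64(16), np.int64(0)), (np.int64(20), np.int64(0)), (np.int64(24), np.int64(0)), (np.int64(28), np.int64(0)), (np.int64(32), np.int64(0)), (np.int64(36), np.int64(55)), (np.int64(40), np.int64(36)), (np.int64(44), np.int64(39)), (np.int64(48), np.int64(4)), (np.int64(52), np.int64(29)), (np.int64(56), np.int64(36))]
```

```bash
python3 - <<'E'
from h import *
delta([.4486,.087,.010],yawrot(21.5))
E
```

```text
slide mm [  0.3 196.4   6.1] twist deg [ 0.   -0.13 -0.04]
```

Emit:
step_arm(force=30, series=[{"slide": [0.3,40,6],"twist": [0,0,0],"fingers": 100},{"slide": [0,50,0],"twist": [0,0,0],"fingers": 100},{"slide": [0,45,0],"twist": [0,0,0],"fingers": 100},{"slide": [0,35,0],"twist": [0,0,0],"fingers": 100},{"slide": [0,18,0],"twist": [0,0,0],"fingers": 100},{"slide": [0,8,0],"twist": [0,0,0],"fingers": 70},{"slide": [0,0,0],"twist": [0,0,0],"fingers": 50}])

```text
t: 11.22
position: [0.4488, 0.0872, 0.0107]
tool_rot: [0.695, 0.131, -0.131, -0.695]
wrist_force: [0.3, 0.8, -0.4]
gripper_width: 0.0515
```

```bash
python3 - <<'E'
from h import *
delta([.4486,.087,.010],yawrot(21.5))
cap('wrist','w8')
E
```

```text
slide mm [-0.2  0.7 -0.1] twist deg [-0.   -0.13 -0.03]
```

View pics/w8.png

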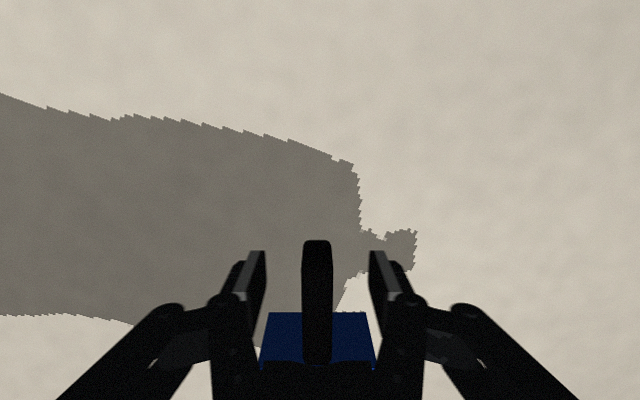

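The handle (column 317) stands between the pads, which are at 262 and 372. I'll close on it.

Emit:
step_arm(force=30, series=[{"slide": [0,0,0],"twist": [0,0,0],"fingers": 5},{"slide": [0,0,0],"twist": [0,0,0],"fingers": 5},{"slide": [0,0,0],"twist": [0,0,0],"fingers": 5},{"slide": [0,0,0],"twist": [0,0,0],"fingers": 5},{"slide": [0,0,0],"twist": [0,0,0],"fingers": 5},{"slide": [0,0,0],"twist": [0,0,0],"fingers": 5}])

```text
t: 12.02
position: [0.4492, 0.0876, 0.0114]
tool_rot: [0.695, 0.132, -0.131, -0.695]
wrist_force: [-0.4, -0.7, 6.4]
gripper_width: 0.0138
```

Emit:
step_arm(series=[{"slide": [0,-0.4,-4],"twist": [0,0,0],"fingers": 5},{"slide": [0,0,-10],"twist": [0,0,0],"fingers": 5},{"slide": [0,0,-14],"twist": [0,0,0],"fingers": 5},{"slide": [0,0,-14],"twist": [0,0,0],"fingers": 5},{"slide": [0,0,-10],"twist": [0,0,0],"fingers": 5},{"slide": [0,0,-4],"twist": [0,0,0],"fingers": 5},{"slide": [0,0,0],"twist": [0,0,0],"fingers": 5}])

```text
t: 12.9
position: [0.4698, 0.0345, 0.0115]
tool_rot: [0.695, 0.131, -0.131, -0.695]
wrist_force: [0.6, -1.5, 2.8]
gripper_width: 0.0137
```

```bash
python3 - <<'E'
from h import *
s,p,Rt=st();a=np.radians(21.5); u=np.array([np.sin(a),-np.cos(a)]); v=np.array([np.cos(a),np.sin(a)])
print(p[:2]@u*1000-328.5,p[:2]@v*1000-449.5,s['wrist_force'])
cap('scene','s9');cap('wrist','w9')
im=cv2.imread('pics/s9.png')[140:290,150:400]; cv2.imwrite('pics/s9c.png',cv2.resize(im,None,fx=3,fy=3))
E
```

```text
-188.41526598595541 0.30668646330764204 [ 0.61875437 -1.45195161  2.84638568]
```

View pics/s9c.png

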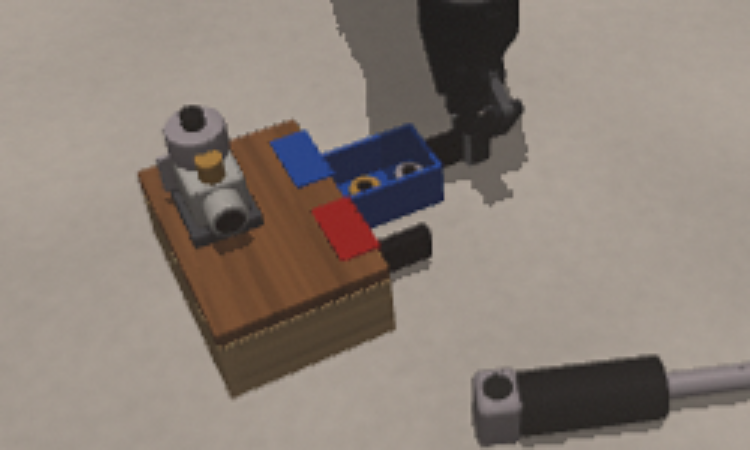

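View pics/w9.png

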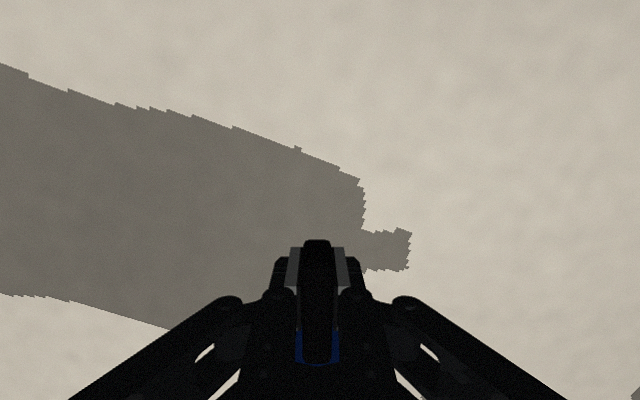

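The tray is entering squarely under the blue label. I'll push on.

Emit:
step_arm(series=[{"slide": [0,0,-5],"twist": [0,0,0],"fingers": 5},{"slide": [0,0,-12],"twist": [0,0,0],"fingers": 5},{"slide": [0,0,-16],"twist": [0,0,0],"fingers": 5},{"slide": [0,0,-16],"twist": [0,0,0],"fingers": 5},{"slide": [0,0,-16],"twist": [0,0,0],"fingers": 5},{"slide": [0,0,-12],"twist": [0,0,0],"fingers": 5},{"slide": [0,0,-6],"twist": [0,0,0],"fingers": 5},{"slide": [0,0,0],"twist": [0,0,0],"fingers": 5}])

```text
t: 14.0
position: [0.4999, -0.0423, 0.0114]
tool_rot: [0.695, 0.131, -0.131, -0.695]
wrist_force: [-0.5, -2.0, 5.0]
gripper_width: 0.0135
```

Emit:
step_arm(series=[{"slide": [0,0,-2],"twist": [0,0,0],"fingers": 5},{"slide": [0,0,-2],"twist": [0,0,0],"fingers": 5},{"slide": [0,0,-2],"twist": [0,0,0],"fingers": 5},{"slide": [0,0,-1],"twist": [0,0,0],"fingers": 5}])

```text
t: 14.5
position: [0.502, -0.0479, 0.0115]
tool_rot: [-0.694, -0.132, 0.131, 0.695]
wrist_force: [-3.2, 6.4, 10.7]
gripper_width: 0.013
```

Emit:
step_arm(series=[{"slide": [0,0,-1],"twist": [0,0,0],"fingers": 5},{"slide": [0,0,-1],"twist": [0,0,0],"fingers": 5},{"slide": [0,0,-1],"twist": [0,0,0],"fingers": 5},{"slide": [0,0,0],"twist": [0,0,0],"fingers": 5}])

```text
t: 15.0
position: [0.5031, -0.0507, 0.0115]
tool_rot: [-0.694, -0.132, 0.131, 0.695]
wrist_force: [-2.2, 6.4, 9.2]
gripper_width: 0.0136
```

```bash
python3 - <<'E'
from h import *
s,p,Rt=st();a=np.radians(21.5); u=np.array([np.sin(a),-np.cos(a)]); v=np.array([np.cos(a),np.sin(a)])
print(p[:2]@u*1000-328.5,p[:2]@v*1000-449.5,s['wrist_force'],s['torque'])
cap('scene','s10');cap('wrist','w10')
im=cv2.imread('pics/s10.png')[140:290,150:400]; cv2.imwrite('pics/s10c.png',cv2.resize(im,None,fx=3,fy=3))
E
```

```text
-96.91607411791207 0.04823035157710365 [-2.23044768  6.40291654  9.17191195] [1.04514707 0.48677595 0.03764208]
```

View pics/s10c.png

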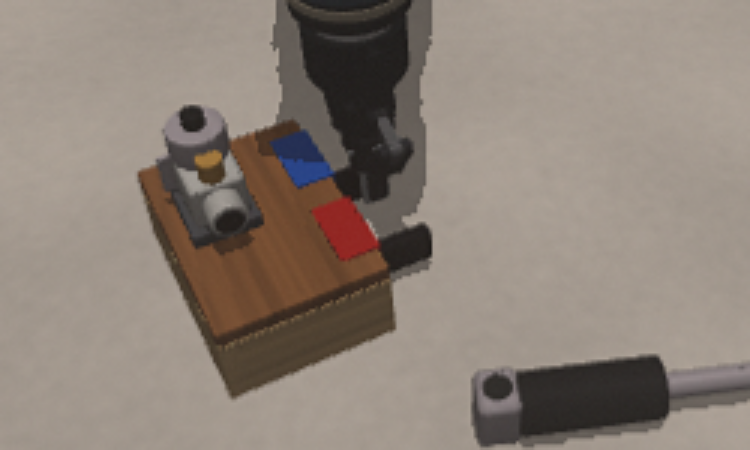

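Emit:
step_arm(series=[{"slide": [0,0,-1],"twist": [0,0,0],"fingers": 5},{"slide": [0,0,-1],"twist": [0,0,0],"fingers": 5},{"slide": [0,0,-1],"twist": [0,0,0],"fingers": 5},{"slide": [0,0,0],"twist": [0,0,0],"fingers": 5}])

```text
t: 15.6
position: [0.504, -0.0529, 0.0115]
tool_rot: [-0.694, -0.132, 0.131, 0.696]
wrist_force: [-3.9, 12.1, 12.7]
gripper_width: 0.0137
```

```bash
cat > b.py <<'E'
from h import *
s,p,Rt=st();a=np.radians(21.5); u=np.array([np.sin(a),-np.cos(a)]); v=np.array([np.cos(a),np.sin(a)])
print(p[:2]@u*1000-328.5,p[:2]@v*1000-449.5,p[2],s['wrist_force'],s['torque'])
E
python3 b.py
```

```text
-94.53537292582035 0.04971436585361744 0.011499465456486894 [-3.85982158 12.11065307 12.74621452] [ 1.87097209  0.7522664  -0.03439162]
```

Emit:
step_arm(series=[{"slide": [0,0,-1],"twist": [0,0,0],"fingers": 5},{"slide": [0,0,-1],"twist": [0,0,0],"fingers": 5},{"slide": [0,0,0],"twist": [0,0,0],"fingers": 5}])

```text
t: 15.98
position: [0.504, -0.053, 0.0115]
tool_rot: [-0.693, -0.132, 0.132, 0.697]
wrist_force: [-9.5, 25.8, 19.4]
gripper_width: 0.0134
```

```bash
python3 b.py; python3 - <<'E'
from h import *
cap('wrist','w11')
E
```

```text
-94.44970324239046 -0.0003901953485865306 0.011453632739345177 [-9.45006808 25.83550859 19.3741541 ] [ 4.61788004  1.72035515 -0.11900611]
```

View pics/w11.png

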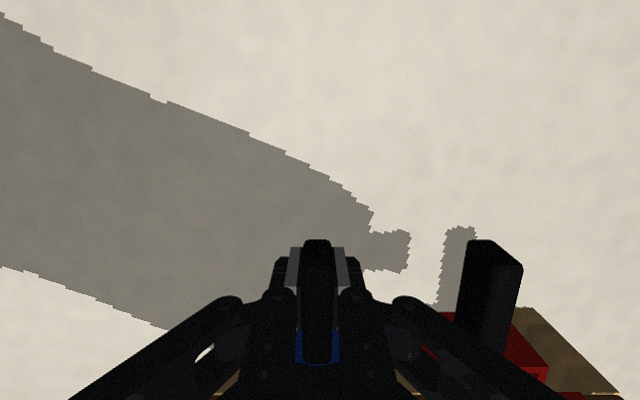

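The arm stalled at −94.4 mm, where I predicted home to be, and force rose to 26 N. I'll relieve the push and let go.

Emit:
step_arm(series=[{"slide": [0,0,1],"twist": [0,0,0],"fingers": 5},{"slide": [0,0,0.8],"twist": [0,0,0],"fingers": 5},{"slide": [0,0,0],"twist": [0,0,0],"fingers": 25},{"slide": [0,0,0],"twist": [0,0,0],"fingers": 60},{"slide": [0,0,0],"twist": [0,0,0],"fingers": 70},{"slide": [0,0,0],"twist": [0,0,0],"fingers": 70}])

```text
t: 16.77
position: [0.5042, -0.0542, 0.0111]
tool_rot: [0.695, 0.131, -0.131, -0.695]
wrist_force: [0.2, -0.5, -0.1]
gripper_width: 0.0598
```

```bash
python3 b.py; python3 - <<'E'
from h import *
cap('wrist','w12')
E
```

```text
-93.22507314179876 -0.2172521530750373 0.011148812468539208 [ 0.2265526  -0.48868642 -0.14685205] [ 0.01154186 -0.00267596 -0.04913869]
```

View pics/w12.png

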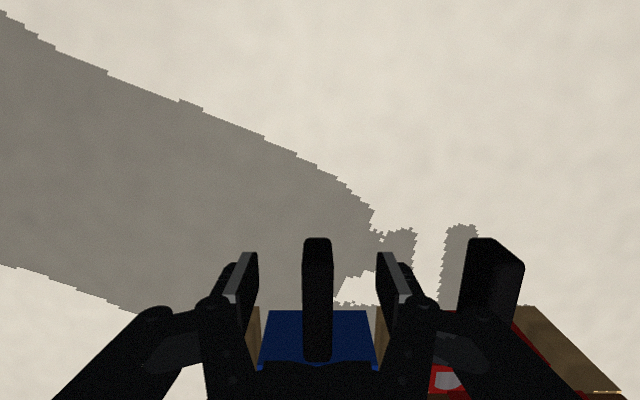

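Released, with no contact force. I'll retreat straight up, then outward.

Emit:
step_arm(series=[{"slide": [0,-15,0],"twist": [0,0,0],"fingers": 70},{"slide": [0,-40,0],"twist": [0,0,0],"fingers": 70},{"slide": [0,-50,20],"twist": [0,0,0],"fingers": 70},{"slide": [0,-40,40],"twist": [0,0,0],"fingers": 70},{"slide": [0,-30,40],"twist": [0,0,0],"fingers": 70},{"slide": [0,0,20],"twist": [0,0,0],"fingers": 70},{"slide": [0,0,0],"twist": [0,0,0],"fingers": 70},{"slide": [0,0,0],"twist": [0,0,0],"fingers": 70}])

```text
t: 17.82
position: [0.4606, 0.0571, 0.1865]
tool_rot: [0.695, 0.131, -0.131, -0.695]
wrist_force: [1.2, 0.2, 0.5]
gripper_width: 0.0599
```

```bash
python3 - <<'E'
from h import *
s,p,_=st();print(p,s['t'])
cap('wrist','w13');cap('scene','s13')
im,d,E,k=load('w13'); P=cloud(d,E,k)
H,S,V=cv2.split(cv2.cvtColor(im,cv2.COLOR_BGR2HSV))
a=np.radians(21.5); u=np.array([np.sin(a),-np.cos(a)]); v=np.array([np.cos(a),np.sin(a)])
w=np.dstack([(P[...,:2]*1000)@u-328.5,(P[...,:2]*1000)@v-449.5])
for n,l in(('blue',0),('red',82)):
    m=(V<70)&(abs(P[...,2]-.04)<.004)&(abs(w[...,1]-l)<14)&(w[...,0]<-58)&(w[...,0]>-150)
    q=w[m]; print(n,len(q),q.min(0),q.max(0),cv2.minAreaRect(q.astype(np.float32)))
    # body end face (blue / red) below roof
    cm=((H>100)&(H<130)&(S>120)) if n=='blue' else (((H<8)|(H>172))&(S>150))
    m=cm&(P[...,2]<.036)&(P[...,2]>.008)&(abs(w[...,1]-l)<35); q=w[m]; print(' face',len(q),np.median(q,axis=0), np.percentile(q[:,1],[1,99]))
E
```

```text
[0.46056173 0.05714492 0.18646345] 17.825
blue 497 [-109.84856581   -5.3473483 ] [-58.07160249   8.17047877] ((-83.93814849853516, 1.453845500946045), (13.267977714538574, 51.80633544921875), 89.62269592285156)
 face 567 [-54.54588598   8.59481986] [-26.34817721  29.42228973]Traceback (most recent call last):
  File "<stdin>", line 10, in <module>
    return umr_minimum(a, axis, None, out, keepdims, initial, where)
ValueError: zero-size array to reduction operation minimum which has no identity
```

View pics/w13.png

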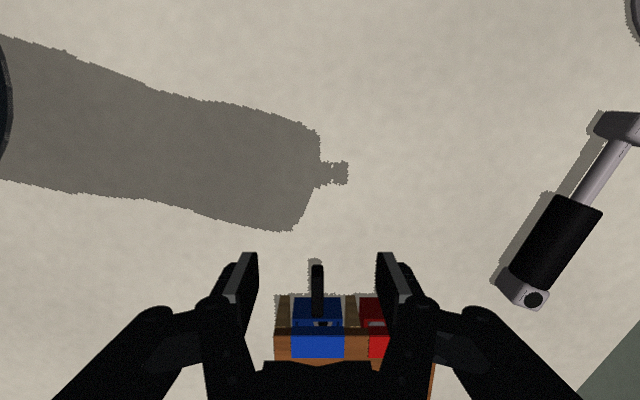

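View pics/s13.png

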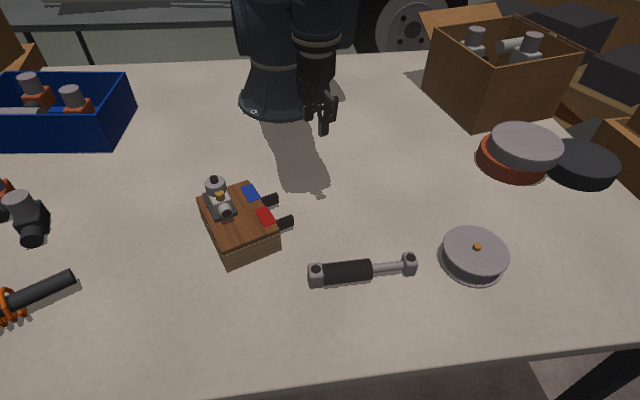

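```bash
python3 - <<'E'
from h import *
im,d,E,k=load('s13'); P=cloud(d,E,k); im0=load('scene0')[0]
V=cv2.cvtColor(im,cv2.COLOR_BGR2HSV)[...,2]
a=np.radians(21.5); u=np.array([np.sin(a),-np.cos(a)]); v=np.array([np.cos(a),np.sin(a)])
w=np.dstack([(P[...,:2]*1000)@u-328.5,(P[...,:2]*1000)@v-449.5])
for n,l in(('blue',0),('red',82)):
    m=(P[...,2]>.03)&(P[...,2]<.046)&(abs(w[...,1]-l)<14)&(w[...,0]<-60)&(w[...,0]>-150)
    q=w[m]; print(n,len(q),q.min(0),q.max(0),np.percentile(q[:,0],3))
df=cv2.absdiff(im,im0).max(2)
for n,(x,y,X,Y) in dict(damper=(300,245,425,290),air=(435,220,515,290),carb=(198,170,242,222)).items(): print(n,(df[y:Y,x:X]>40).mean())
E
```

```text
blue 107 [-105.7479367    -7.49003376] [-66.73260354   8.54027973] -105.00975695551051
red 122 [-106.48428597   75.55695625] [-66.92639075  90.71296041] -105.46065447389634
damper 0.0
air 0.0
carb 0.0
```

The blue handle tip is level with the red tray's to within 1 mm, so the tray is home. I can't see all the bushes under the roof, but the tray stayed level and they were inside it before it entered.

```bash
python3 -c "
from rig import ticket
print(ticket.job_done())"
```

```text
the job is handed in; nothing more can be done
None
```

The blue tray is home in the bay under the blue label, let go, and the job is handed in at about 18 s of the 54 s allowed; no verdict was reported.

**What I did:** I lifted the tray 60 mm by its long sides and carried it level. I set it down about 38 mm short of the mouth, in line with the bay to about 1 mm and 0.2°, and let go. I then took it by the handle and slid it along the table until it met the back of the bay. The push rose to about 26 N there, so I eased off before opening the fingers and backing away.

**Last checks:**
- **Depth:** the blue handle's tip was at −109.8 mm from the home point along the bay (−110 mm expected), level with the fixed red tray's handle within 1 mm.
- **Sideways:** the handle read about 1.5 mm off the bay's centre line, and the tray's angle was under 0.5°.
- **Other items:** the camera picture showed no change at the carburettor, damper or air cleaner.
- **Contact:** the wrist read about zero force after release.

**Not confirmed or in disagreement:**
- **Bushes:** all three were seen in the tray at set-down. Once it was under the roof I could not see them all again.
- **Push force:** resistance was already about 7 N some 5 mm before the back wall, higher than on the free slide, but the tray kept moving normally.

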